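# Lock the guide wheel on the sprung axle with its spring clip

### The arm

A 6-joint arm with a two-finger parallel gripper is mounted at the origin on the work surface. World frame = base frame: x ahead of the robot, y to its left, z up, the work surface at z = 0. Lengths are in m, angles in degrees, forces in N, time in s.
With the tool pointing down it reaches from about 0.375 to 0.9 m from the base axis. Payload 3.1 kg.
Tool frame: the origin (TCP) lies on the centre line of the jaws, within the pads' length; the fingertips stand 25 mm ahead of it and the grasp point (between the pads) lies 6 mm ahead of it; y points along the fingers, x is the direction in which the jaws open and shut, and the axes are right-handed (so a half turn about y gives the same grasp; the last joint's range is limited). The gripper opens to 87 mm and grips with 3 to 60 N. Pads are 19 mm wide; open, the fingers measure 117 mm over their backs; the gripper's body (75 mm by 190 mm) begins 51 mm behind the grasp point.
Start: joints at [59.043, 30.224, 82.088, -0, 67.689, -10.227], TCP at [0.221, 0.585, 0.248] pointing down, gripper open.
Joint ranges: [-176.69, 176.69], [-43.24, 126.21], [12.49, 139.97], [-82, 262], [0, 151.66], [-163.58, 163.58]. Speed limits (degrees/s): [159.86, 159.86, 180, 180, 180, 180].

### API

Orientations are given as a 3x3 rotation matrix whose columns are the frame's x, y, z axes.
In Python, from rig import * gives the robot as it stands.
- The arm moves only by the tool play_rows, never from a script. Its argument "commands" is a list of rows, each a list of 2 entries, a list of its own where there are three numbers: the shift along the world's x, y, z in m, then the turn, a rotation vector about the world's x, y, z in rad. A call has 1 to 10 rows; each row is the pose to reach, as a shift and turn from the pose commanded when the call began; what a row does not reach only later rows make up. A row lasts 1/8 s, in which the tool goes at most 62.5 mm and 10.7 degrees, less where a joint would pass 70% of its speed; a pose out of reach is approached as far as the arm can. A call with a gripper value outside its range is refused whole. "gripper" is the finger opening in m, from 0 to 0.087, set as the call begins (left out, the last holds). The fingers move at their own pace and stop on an object; the grip force is fixed at half the most. Time passes only in rows, so rows that repeat a pose let the fingers close. It gives the time, the measured TCP pose, the force and the opening at its end, in the units of the state.
- read_state(): the state, without advancing time (a new reading comes with each control period).
- capture(name): name is "scene" or "top" or "wrist"; returns a dict with "frame" (384x512x3 uint8, red, green, blue), "depth" (384x512 float32, m along the optical axis (not along the pixel's ray), 0 where there is no reading), "mtx" (3x3 intrinsics, pixels), "cam_to_world" (4x4, takes a point from camera to world coordinates); the wrist camera has in their place "hand_eye" (4x4, takes a point from camera to tool coordinates, whose origin is the TCP and whose axes are the tool frame's). Camera axes: x right, y down, z forward; pixel columns grow to the right and rows downward; lengths in m; the calibration is good to about 2 mm. The wrist camera is an equidistant fisheye: a pixel r from the principal point sees the ray r / f radians off the axis. A picture is of the moment at which its call begins: read the wrist's pose just before it.
- hand_in(): hands the job in, once; it reports no verdict.
The state is a dict: "time_s": time; "joint_positions": joint angles; "qvel": joint speeds; "tau": joint torques, N m; "position": TCP position; "tcp_rot": TCP orientation; "force": force on the tool from outside, world axes, zero at the start; "moment": the same for the moment, N m; "opening": opening from 0.0 (shut) to 1.0 (fully open).
Only numpy, scipy, OpenCV 4.12 (cv2) and the standard library are available. Lean on these libraries where they do the work, as an engineer would, in place of code of your own. Each camera call takes 0.05 s, during which the arm holds its last target. There are 200 camera calls.

### The job

Refit the conveyor's chain tensioner: lower the loose white guide wheel onto the upright axle until it sits on the axle's collar, and let go of it. Then pick up the large open spring clip by its upright tab and push it sideways into the axle's groove, just above the wheel, until it snaps fully home, and let go. Push with feeling: the axle is sprung and gives way, but never drive it close to its end stop or force the clip, and leave everything else on the bench where it is.

Things in the scene. Friction and masses are not known exactly. Their poses are not given: they have to be found in the camera images.
- stand: Chain tensioner fixed on the bench: grey housing 180 x 88 x 36 mm, on it a sprung aluminium carriage that carries the upright bright-steel axle. Origin on the bench, under the axle at rest; z up; x is the way the carriage gives (about away from the robot) and the way the clip is to be pushed in.
- axle_groove (a point): On the axle's axis at mid-height of its groove, 81 mm above the bench; axes as the stand, moves with the carriage. Axle 22 mm in diameter; groove 9 mm high, 16 mm in diameter at its bottom. With the wheel home, its hub's top is 3 mm below this point (1.5 mm above the groove's lower edge), so a clip slid along the hub enters the groove.
- axle_tip (a point): Tip of the axle, 20 mm above the groove point. Above the groove come a head 22 mm in diameter and 7 mm high and a cone 8.5 mm high.
- axle_collar (a point): Centre of the top of the axle's collar (34 mm in diameter), on which the wheel's underside sits; 31 mm below the groove point.
- carriage (a joint): How far the axle's carriage has been pushed back along +x, in m: 0 at rest, end stop at 0.060; it must stay below 0.052. Its spring pushes back with about 1.3 N at the start and 0.2 N more for each mm. The axle, groove point and wheel move with it. Pressing the clip hard down on the hub makes it stick: slide it lightly.
- wheel_centre (a point): Centre of the loose white plastic guide wheel (half-way up, 14 mm above its underside), bore upright, z up. Rim 60 mm in diameter and 24 mm high, on top of it a hub 40 mm in diameter and 4 mm high (28 mm in all); through-bore 26 mm in diameter. 0.11 kg. It lies flat on the bench, hub up, to the left or the right.
- clip_tab (a point): Centre of the upright tab of the loose large open dark-steel clip: tab 24 mm long (x), 10 mm thick (y), 22 mm high, its foot level with the clip's underside, 11 mm below this point. The clip lies flat on the bench. z is up; x points along the clip from the tab towards its open mouth; y across it (grip the tab across y). 59 g in all.
- clip_bore (a point): Centre of the same clip's opening, at mid-thickness: 31 mm ahead (+x) of the tab's centre, 8.75 mm below it. Clip 4.5 mm thick, 34 mm wide. Its sprung arms end in lobes 10 mm apart, 9 mm ahead of this point; they meet the groove's bottom when it is about 16 mm short of the axis. Pushing them past takes about 5 to 9 N, then the force drops. Seated, it is within 2 mm of the axis.
- small_clip: A smaller flat open clip without a tab, 21 x 22 x 4 mm, not needed. Leave it.
- bearing: Dark steel ring 40 mm in diameter, 12 mm high; leave it.
- wrench: Steel wrench 160 mm long; leave it.
- screwdriver: Screwdriver 180 mm long; leave it.
- grease_jar: White jar with a lid, 64 mm in diameter, 65 mm high; leave it.
- tub: Open white plastic tub, 90 mm in diameter at the rim, 60 mm high; leave it.
- bolt: Steel bolt standing on its head, 44 mm high; leave it.
Not all that is in view belongs to the job. Leave any yellow look-alike of the part that bears wheel_centre alone. What is shaped like the part that bears clip_tab but red is not meant.

How it is judged:
By the outcome, as a careful person would: the job done as asked, in the order asked, and still so for the second after the job is handed in, with the robot touching nothing.
It also fails if it takes over 72 s, if anything falls off the work surface, if the arm or the gripper's body presses on something with over 40 N, if the wrist force passes 120 N, or if a joint passes its speed limit or range.

## Working session

There is one attempt and no reset: what is moved stays moved. The work goes in short steps, Python scripts to look and compute and a tool call to move; the robot and the scene stay as the last step left them, time stands still between calls to the robot, and variables do not carry over. Pictures are saved under pics/ and viewed, about 8 in all and at most 12, crops included, and the job is handed in when it is done.

Besides the shell and the picture viewer there is one more tool, called after "Emit:" as name(argument=value, ...), one argument or row to a line, values as JSON. play_rows: Moves the arm, as the interface text tells. Its arguments: {"type":"object","properties":{"commands":{"type":"array"},"gripper":{"type":"number"}},"required":["commands"]}

```bash
mkdir -p pics; ls; python3 - <<'E'
from rig import *
import cv2,numpy as np,pickle
s=read_state();print({k:np.round(v,3) for k,v in s.items()})
d={n:capture(n) for n in("top","scene")}
pickle.dump(d,open('c0.pkl','wb'))
for n in d:
    print(n,d[n]['mtx'].round(1).tolist(),d[n]['cam_to_world'].round(3).tolist())
    cv2.imwrite(f'pics/{n}0.png',cv2.resize(d[n]['frame'][:,:,::-1],(800,600),interpolation=cv2.INTER_CUBIC))
E
```

```text
pics
{'time_s': np.float64(0.0), 'joint_positions': array([ 59.043,  30.278,  82.157,   0.   ,  67.691, -10.227]), 'qvel': array([ 0.044, -0.021,  0.039, -0.007, -0.032, -0.059]), 'tau': array([ -0.   , -44.004, -17.66 ,   0.063,   0.058,  -0.   ]), 'position': array([0.221, 0.584, 0.247]), 'tcp_rot': array([[ 0.354, -0.001, -0.935],
       [ 0.935, -0.002,  0.354],
       [-0.002, -1.   ,  0.   ]]), 'force': array([0.289, 0.588, 0.409]), 'moment': array([ 0.027, -0.031,  0.021]), 'opening': np.float64(1.0)}
top [[384.6, 0.0, 257.5], [0.0, 384.6, 188.4], [0.0, 0.0, 1.0]] [[-0.021, -0.995, 0.102, 0.479], [-1.0, 0.018, -0.024, 0.03], [0.022, -0.102, -0.995, 1.099], [0.0, 0.0, 0.0, 1.0]]
scene [[390.6, 0.0, 253.8], [0.0, 390.6, 189.5], [0.0, 0.0, 1.0]] [[-0.039, 0.681, -0.731, 1.348], [0.999, 0.028, -0.028, 0.045], [0.001, -0.732, -0.681, 0.772], [0.0, 0.0, 0.0, 1.0]]
```

View pics/top0.png

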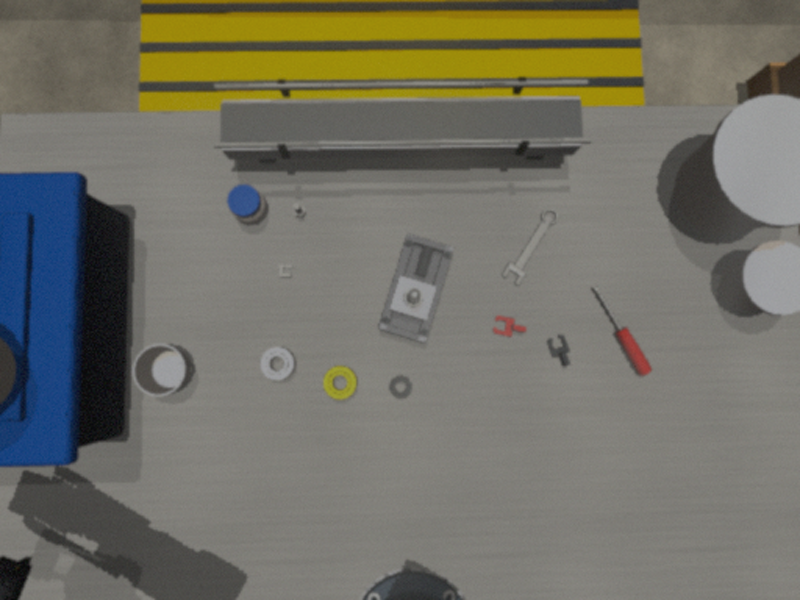

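View pics/scene0.png

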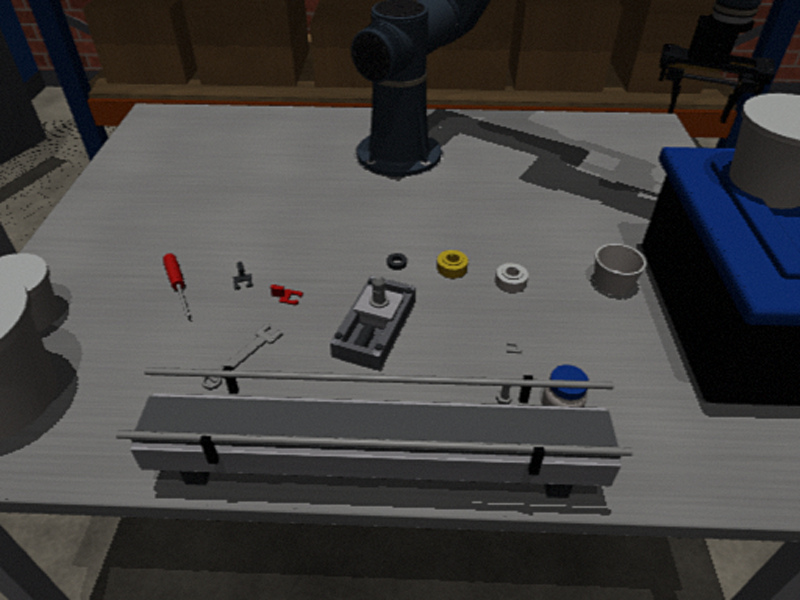

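The top view (800x600) shows these:
- White wheel at (277,364), with its yellow look-alike at (340,383).
- Dark bearing ring at (400,386), and the small tabless clip at (285,270).
- Red clip at (509,327). The dark clip at (559,348) has its tab towards (566,362).
- Axle at (414,295).

The white ring at (277,364) and the dark tabbed clip at (559,348) fit the description by colour and shape. I'll measure these and confirm them in a crop.

```bash
cat > h.py <<'E'
import numpy as np,cv2
def cast(c,u,v,z):
    T=c['cam_to_world'];K=c['mtx'];d=T[:3,:3]@np.linalg.solve(K,[u,v,1.]);o=T[:3,3];return o+d*(z-o[2])/d[2]
def fray(c,u,v):  # fisheye ray in cam
    K=c['mtx'];a=(u-K[0,2])/K[0,0];b=(v-K[1,2])/K[1,1];r=np.hypot(a,b)+1e-12
    return np.array([a/r*np.sin(r),b/r*np.sin(r),np.cos(r)])
def wcast(c,s,u,v,z):
    R=np.array(s['tcp_rot']);p=np.array(s['position']);H=c['hand_eye'];d=R@H[:3,:3]@fray(c,u,v);o=R@H[:3,3]+p
    return o+d*(z-o[2])/d[2]
def cloud(c):
    h,w=c['depth'].shape;u,v=np.meshgrid(np.arange(w),np.arange(h));Z=c['depth']
    P=np.stack([(u-c['mtx'][0,2])/c['mtx'][0,0]*Z,(v-c['mtx'][1,2])/c['mtx'][1,1]*Z,Z,np.ones_like(Z)],-1)
    return (P@c['cam_to_world'].T)[...,:3]
E
python3 - <<'E'
from h import *;import pickle
d=pickle.load(open('c0.pkl','rb'));c=d['top'];f=c['frame'].astype(int);k=.64
P=cloud(c)
def box(x0,y0,x1,y1):
    m=np.zeros(f.shape[:2],bool);m[int(y0*k):int(y1*k),int(x0*k):int(x1*k)]=1;return m
def mom(m,z,name):
    v,u=np.nonzero(m);print(name,m.sum(),u.mean().round(1),v.mean().round(1),cast(c,u.mean(),v.mean(),z).round(4));return u,v
g=f.sum(2)/3
w=box(250,335,305,390);print('bg',np.median(g[w]));m=w&(g>170);
cs,_=cv2.findContours(m.astype(np.uint8),cv2.RETR_EXTERNAL,cv2.CHAIN_APPROX_NONE);cc=max(cs,key=cv2.contourArea);(u,v),r=cv2.minEnclosingCircle(cc);print('wheel',u,v,r,cast(c,u,v,.024),'depthz',np.percentile(P[...,2][m],[50,90]))
m=box(540,325,580,372)&(g<70);u,v=mom(m,.0045,'clip');W=np.array([cast(c,a,b,.0045)[:2] for a,b in zip(u,v)])
e,V=np.linalg.eigh(np.cov(W.T));print(V[:,1],e)
b=box(370,230,460,350)
m=b&(P[...,2]>.026)&(P[...,2]<.046);v,u=np.nonzero(m);R=cv2.minAreaRect(P[m][:,:2].astype(np.float32));print('housing',R,cv2.boxPoints(R))
m=b&(P[...,2]>.075);print('axle',P[m].mean(0),m.sum(),P[m][:,2].max())
im=[cv2.resize(c['frame'][int(y0*k):int(y1*k),int(x0*k):int(x1*k),::-1],(390,390),interpolation=cv2.INTER_CUBIC) for x0,y0,x1,y1 in((485,295,585,395),(255,325,355,425))]
cv2.imwrite('pics/crop.png',np.hstack(im))
E
```

```text
bg 126.33333333333333Traceback (most recent call last):
  File "<stdin>", line 10, in <module>
ValueError: max() iterable argument is empty
```

```bash
python3 - <<'E'
from h import *;import pickle
d=pickle.load(open('c0.pkl','rb'));c=d['top'];f=c['frame'].astype(int);k=.64
P=cloud(c)
def box(x0,y0,x1,y1):
    m=np.zeros(f.shape[:2],bool);m[int(y0*k):int(y1*k),int(x0*k):int(x1*k)]=1;return m
g=f.sum(2)/3
w=box(250,335,305,390);print('g',np.percentile(g[w],[10,50,80,90,99]))
m=w&(g>145)
cs,_=cv2.findContours(m.astype(np.uint8),cv2.RETR_EXTERNAL,cv2.CHAIN_APPROX_NONE);cc=max(cs,key=cv2.contourArea);(u,v),r=cv2.minEnclosingCircle(cc);print('wheel',u,v,r,cast(c,u,v,.024),'depthz',np.percentile(P[...,2][m],[50,90]))
w=box(540,325,580,372);print('g',np.percentile(g[w],[1,5,10,50]))
m=w&(g<70);v,u=np.nonzero(m);W=np.array([cast(c,a,b,.0045)[:2] for a,b in zip(u,v)])
e,V=np.linalg.eigh(np.cov(W.T));print('clip',len(u),W.mean(0),V[:,1],e, 'extent',np.ptp(W@V,axis=0))
b=box(370,230,460,350)
m=b&(P[...,2]>.026)&(P[...,2]<.046);R=cv2.minAreaRect(P[m][:,:2].astype(np.float32));print('housing',R,cv2.boxPoints(R).tolist())
m=b&(P[...,2]>.075);print('axle',P[m].mean(0),m.sum(),P[m][:,2].max())
im=[cv2.resize(c['frame'][int(y0*k):int(y1*k),int(x0*k):int(x1*k),::-1],(390,390),interpolation=cv2.INTER_CUBIC) for x0,y0,x1,y1 in((485,295,585,395),(255,325,355,425))]
cv2.imwrite('pics/crop.png',np.hstack(im))
E
```

```text
g [120.33333333 126.33333333 142.4        152.         156.66666667]
wheel 176.55670166015625 232.2577362060547 10.358877182006836 [0.47150352 0.23114238 0.024     ] depthz [0.02398942 0.02800954]
g [ 58.58        71.33333333  76.96666667 124.66666667]
clip 32 [ 0.47341076 -0.28456598] [-0.99822938 -0.05948201] [1.33199426e-05 9.70844849e-05] extent [0.01325823 0.04254703]
housing ((0.601167619228363, -0.018895313143730164), (0.0879264771938324, 0.18044601380825043), 72.01432037353516) [[0.5017784833908081, -0.032851237803697586], [0.6734068393707275, -0.08856922388076782], [0.700556755065918, -0.004939388483762741], [0.5289283990859985, 0.050778597593307495]]
axle [ 0.55704592 -0.00227292  0.32961114] 77 1.0988050007795882
```

View pics/crop.png

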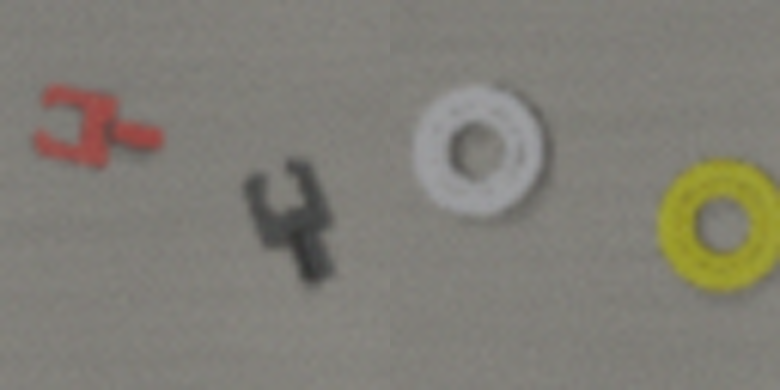

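The crop confirms both parts. On the left, the dark clip has its tab at about (315,262) and its mouth pointing up-left; the red one at (90,130) is not meant. On the right, the white wheel is at (480,150), beside the yellow one. The housing measures 88x180 mm as specified, at a yaw of -18°. I'll move above the wheel and look from close up.

Emit:
play_rows(
  commands=[
    [[0.0,-0.05,0],[0,0,0]],
    [[0.0,-0.11,0],[0,0,-0.15]],
    [[0.03,-0.17,0],[0,0,-0.3]],
    [[0.07,-0.22,0],[0,0,-0.48]],
    [[0.12,-0.26,0],[0,0,-0.66]],
    [[0.17,-0.3,-0.01],[0,0,-0.84]],
    [[0.21,-0.335,-0.03],[0,0,-1.02]],
    [[0.25,-0.354,-0.05],[0,0,-1.209]],
    [[0.25,-0.354,-0.05],[0,0,-1.209]],
    [[0.25,-0.354,-0.05],[0,0,-1.209]],
  ],
  gripper=0.087,
)

```text
time_s: 1.35
position: [0.4701, 0.2305, 0.1971]
tcp_rot: [[1.0, -0.002, -0.001], [0.001, -0.0, 1.0], [-0.002, -1.0, -0.0]]
force: [-0.1, -0.6, -0.1]
opening: 1.001
```

```bash
python3 - <<'E'
from rig import *;from h import *;import pickle
s=read_state();c=capture('wrist');pickle.dump((s,c),open('w1.pkl','wb'))
print(np.round(s['position'],4),np.round(s['tcp_rot'],3).tolist(),s['force'],c['mtx'].round(1).tolist(),c['hand_eye'].round(3).tolist())
cv2.imwrite('pics/w1.png',c['frame'][:,:,::-1])
d=pickle.load(open('c0.pkl','rb'))['top'];P=cloud(d);m=(P[...,2]>.075)&(P[...,2]<.11)&(abs(P[...,0]-.56)<.08)&(abs(P[...,1])<.06);print('axle',P[m].mean(0),m.sum(),P[m].max(0))
E
```

```text
[0.4701 0.2305 0.1971] [[1.0, -0.002, -0.001], [0.001, -0.0, 1.0], [-0.002, -1.0, -0.0]] [-0.1017267  -0.60116103 -0.12657405] [[297.3, 0.0, 258.4], [0.0, 297.3, 192.8], [0.0, 0.0, 1.0]] [[1.0, 0.0, -0.001, -0.0], [0.001, -0.3, 0.954, -0.137], [0.0, -0.954, -0.3, 0.082], [0.0, 0.0, 0.0, 1.0]]
axle [ 0.58087554 -0.01225555  0.09494183] 59 [ 0.59106486 -0.00270999  0.10216355]
```

View pics/w1.png

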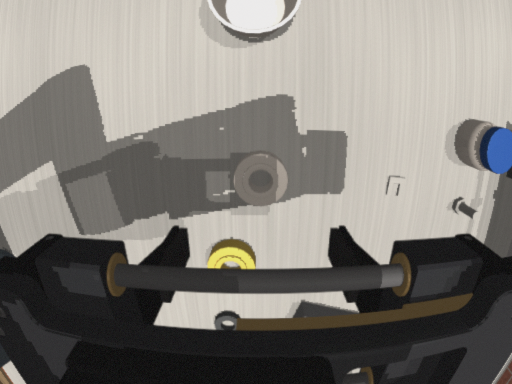

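```bash
cat >> h.py <<'E'
def wcloud(c,s):
    h,w=c['depth'].shape;u,v=np.meshgrid(np.arange(w),np.arange(h));K=c['mtx']
    a=(u-K[0,2])/K[0,0];b=(v-K[1,2])/K[1,1];r=np.hypot(a,b)+1e-9;t=np.tan(r)
    P=np.stack([a/r*t,b/r*t,np.ones_like(t)],-1)*c['depth'][...,None]
    H=c['hand_eye'];return (P@H[:3,:3].T+H[:3,3])@np.array(s['tcp_rot']).T+s['position']
E
python3 - <<'E'
from h import *;import pickle
s,c=pickle.load(open('w1.pkl','rb'));P=wcloud(c,s)
print('at wheel px',wcast(c,s,262,180,.028),P[180,282],P[185,240], P[60,150],P[60,400])
near=np.hypot(P[...,0]-.4715,P[...,1]-.231)<.045
for lo,hi in((.018,.034),(.0255,.034)):
    m=near&(P[...,2]>lo)&(P[...,2]<hi);(x,y),r=cv2.minEnclosingCircle(P[m][:,:2].astype(np.float32));print(m.sum(),x,y,r)
d=pickle.load(open('c0.pkl','rb'))['top'];P=cloud(d)
for lo in(.06,.088,.094):
  m=(P[...,2]>lo)&(P[...,2]<.11)&(abs(P[...,0]-.58)<.05)&(abs(P[...,1]+.01)<.05);print('axle',P[m].mean(0),P[m].min(0),P[m].max(0),m.sum())
sc=pickle.load(open('c0.pkl','rb'))['scene'];P=cloud(sc)
m=(P[...,2]>.088)&(P[...,2]<.11)&(abs(P[...,0]-.58)<.05)&(abs(P[...,1]+.01)<.05);print('axle sc',P[m].mean(0),P[m].min(0),P[m].max(0),m.sum())
E
```

```text
at wheel px [0.47314266 0.23077789 0.028     ] [0.49483803 0.22978125 0.02404031] [0.44934146 0.22430811 0.02488501] [ 0.34411171  0.36762234 -0.00102201] [ 0.63730263  0.37298871 -0.00102593]
1913 0.47124361991882324 0.22982549667358398 0.03000374510884285
621 0.4716242849826813 0.2303697168827057 0.027406245470046997
axle [ 0.58048487 -0.01217011  0.0936974 ] [ 0.5711442  -0.02158621  0.06702026] [ 0.59106486 -0.00270999  0.10216355] 62
axle [ 0.58145175 -0.01230084  0.09606506] [ 0.57216231 -0.02158621  0.08828578] [ 0.59106486 -0.00270999  0.10216355] 55
axle [ 0.58060856 -0.01313718  0.09793665] [ 0.57216231 -0.02098969  0.09430797] [ 0.59052905 -0.0052098   0.10216355] 37
axle sc [ 0.58868423 -0.01598243  0.09676709] [ 0.57738527 -0.02563312  0.08848136] [ 0.59539971 -0.00661932  0.10447379] 50
```

Emit:
play_rows(
  commands=[
    [[0.001,-0.0005,-0.05],[0,0,0]],
    [[0.001,-0.0005,-0.1],[0,0,0]],
    [[0.001,-0.0005,-0.14],[0,0,0]],
    [[0.001,-0.0005,-0.16],[0,0,0]],
    [[0.001,-0.0005,-0.167],[0,0,0]],
    [[0.001,-0.0005,-0.167],[0,0,0]],
    [[0.001,-0.0005,-0.167],[0,0,0]],
  ],
)

```text
time_s: 2.28
position: [0.4727, 0.2306, 0.0318]
tcp_rot: [[1.0, 0.002, -0.001], [0.001, 0.001, 1.0], [0.002, -1.0, 0.001]]
force: [-0.4, 0.2, -0.1]
opening: 0.998
```

Emit:
play_rows(
  commands=[
    [[0,0,0],[0,0,0]],
    [[0,0,0],[0,0,0]],
    [[0,0,0],[0,0,0]],
    [[0,0,0],[0,0,0]],
    [[0,0,0],[0,0,0]],
    [[0,0,0],[0,0,0]],
    [[0,0,0],[0,0,0]],
    [[0,0,0],[0,0,0]],
  ],
  gripper=0.05,
)

```text
time_s: 3.28
position: [0.4722, 0.23, 0.0306]
tcp_rot: [[1.0, 0.0, -0.0], [0.0, -0.0, 1.0], [0.0, -1.0, -0.0]]
force: [0.1, -0.2, 3.4]
opening: 0.665
```

Emit:
play_rows(
  commands=[
    [[0,0,0.03],[0,0,0]],
    [[0,0,0.08],[0,0,0]],
    [[0,0,0.13],[0,0,0]],
    [[0.02,-0.05,0.16],[0,0,0]],
    [[0.045,-0.1,0.16],[0,0,0]],
    [[0.07,-0.155,0.16],[0,0,0]],
    [[0.09,-0.2,0.16],[0,0,0]],
    [[0.109,-0.24,0.16],[0,0,0]],
    [[0.109,-0.2425,0.16],[0,0,0]],
    [[0.109,-0.2425,0.16],[0,0,0]],
  ],
)

```text
time_s: 4.53
position: [0.5802, -0.0121, 0.1898]
tcp_rot: [[1.0, -0.002, 0.001], [-0.001, 0.001, 1.0], [-0.002, -1.0, 0.001]]
force: [0.3, -0.2, -0.8]
opening: 0.671
```

```bash
python3 - <<'E'
from rig import *;from h import *;import pickle
s=read_state();c=capture('wrist');t=capture('top');sc=capture('scene');pickle.dump((s,c,t,sc),open('w2.pkl','wb'))
print(np.round(s['position'],4),s['force'],s['opening'])
P=wcloud(c,s);p=s['position']
near=np.hypot(P[...,0]-p[0],P[...,1]-p[1])<.045
zz=P[...,2]-p[2];m=near&(zz>-.04)&(zz<.02);print('hist',np.histogram(zz[m],bins=12))
for lo,hi in((-.012,-.004),(-.004,.004)):
    m=near&(zz>lo)&(zz<hi)
    if m.sum()>5:(x,y),r=cv2.minEnclosingCircle(P[m][:,:2].astype(np.float32));print(lo,m.sum(),x,y,r,P[m].mean(0))
m=(P[...,2]>.085)&(P[...,2]<.107)&(abs(P[...,0]-.58)<.05)&(abs(P[...,1]+.01)<.05);print('axle',m.sum(),P[m].mean(0) if m.any() else 0)
cv2.imwrite('pics/w2.png',cv2.resize(np.hstack([c['frame'][:,:,::-1],sc['frame'][:,:,::-1]]),(800,300)))
E
```

```text
[ 0.5802 -0.0121  0.1898] [ 0.2988618  -0.18420775 -0.83593456] 0.6714132346083268
hist (array([ 199,  417,  466,  448,  407, 3379, 1518,  257,  188,  199,  255,
        275]), array([-0.03012348, -0.02594839, -0.02177331, -0.01759822, -0.01342314,
       -0.00924805, -0.00507296, -0.00089788,  0.00327721,  0.00745229,
        0.01162738,  0.01580246,  0.01997755]))
-0.012 3787 0.5798714756965637 -0.004492201842367649 0.038066357374191284 [ 5.79862208e-01 -4.74366724e-04  1.82895826e-01]
-0.004 1668 0.5798755884170532 -0.0013343796599656343 0.03941204771399498 [ 0.57996243 -0.00363448  0.18788841]
axle 78 [ 0.58244081 -0.00425873  0.09064983]
```

View pics/w2.png

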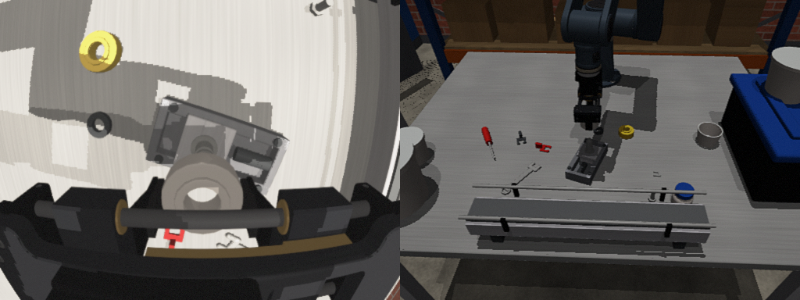

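```bash
cat >> h.py <<'E'
from scipy.optimize import least_squares
def circ(X,r,x0):
    q=least_squares(lambda q:np.hypot(X[:,0]-q[0],X[:,1]-q[1])-r,x0,loss='soft_l1',f_scale=.0007);return q.x,np.std(q.fun)
E
python3 - <<'E'
from h import *;import pickle
s,c,t,sc=pickle.load(open('w2.pkl','rb'));P=wcloud(c,s);p=np.array(s['position'])
# head side points: cylinder r=11, z .086-.0915
for n,Q in(('wrist',P),('top0',cloud(pickle.load(open('c0.pkl','rb'))['top'])),('scene0',cloud(pickle.load(open('c0.pkl','rb'))['scene']))):
    m=(Q[...,2]>.062)&(Q[...,2]<.092)&(np.hypot(Q[...,0]-.583,Q[...,1]+.012)<.02)
    m&=~((Q[...,2]<.087))
    X=Q[m];print(n,m.sum(),circ(X,.011,[.582,-.012]) if m.sum()>4 else '')
# wheel: rim outer side points
zz=P[...,2]-p[2];m=(abs(P[...,0]-p[0])<.022)&(zz<-.008)&(zz>-.028)&(np.hypot(*(P[...,:2]-p[:2]).transpose(2,0,1))<.036)&(P[...,1]>p[1]+.01)
print('rim',m.sum(),circ(P[m],.030,p[:2]),'tcp',p)
m=(abs(P[...,0]-p[0])<.03)&(abs(zz+.0026)<.0025)&(np.hypot(*(P[...,:2]-p[:2]).transpose(2,0,1))<.024);print('hub',m.sum(),P[m].min(0),P[m].max(0))
E
```

```text
wrist 37 (array([ 0.58195409, -0.01404669]), np.float64(0.00018312923152530284))
top0 8 (array([ 0.58121887, -0.01279336]), np.float64(0.0008012675110014853))
scene0 7 (array([ 0.58325509, -0.01639044]), np.float64(0.0011980232881210046))
rim 900 (array([ 0.57983149, -0.0131163 ]), np.float64(0.0004936591126543534)) tcp [ 0.58015199 -0.01212449  0.1897632 ]
hub 1314 [ 0.55699978 -0.01744746  0.18466356] [0.59896343 0.01010903 0.18927169]
```

Emit:
play_rows(
  commands=[
    [[0.002,-0.001,-0.02],[0,0,0]],
    [[0.002,-0.001,-0.045],[0,0,0]],
    [[0.002,-0.001,-0.058],[0,0,0]],
    [[0.002,-0.001,-0.062],[0,0,0]],
    [[0.002,-0.001,-0.066],[0,0,0]],
    [[0.002,-0.001,-0.07],[0,0,0]],
    [[0.002,-0.001,-0.072],[0,0,0]],
    [[0.002,-0.001,-0.072],[0,0,0]],
  ],
)

```text
time_s: 5.68
position: [0.5832, -0.0135, 0.1186]
tcp_rot: [[1.0, 0.0, 0.0], [-0.0, -0.0, 1.0], [0.0, -1.0, -0.0]]
force: [0.7, 0.1, -1.7]
opening: 0.668
```

Emit:
play_rows(
  commands=[
    [[0,0,-0.008],[0,0,0]],
    [[0,0,-0.016],[0,0,0]],
    [[0,0,-0.024],[0,0,0]],
    [[0,0,-0.03],[0,0,0]],
    [[0,0,-0.033],[0,0,0]],
    [[0,0,-0.035],[0,0,0]],
    [[0,0,-0.036],[0,0,0]],
    [[0,0,-0.036],[0,0,0]],
  ],
)

```text
time_s: 6.68
position: [0.5833, -0.0135, 0.0827]
tcp_rot: [[1.0, 0.0, 0.0], [-0.0, -0.0, 1.0], [0.0, -1.0, -0.0]]
force: [0.4, 0.3, -0.2]
opening: 0.671
```

Emit:
play_rows(
  commands=[
    [[0,0,-0.001],[0,0,0]],
    [[0,0,-0.002],[0,0,0]],
    [[0,0,-0.002],[0,0,0]],
  ],
)

```text
time_s: 7.05
position: [0.5833, -0.0135, 0.0807]
tcp_rot: [[1.0, 0.0, -0.0], [0.0, -0.0, 1.0], [0.0, -1.0, -0.0]]
force: [-0.4, 0.1, 0.7]
opening: 0.668
```

Emit:
play_rows(
  commands=[
    [[0,0,0],[0,0,0]],
    [[0,0,0],[0,0,0]],
    [[0,0,0],[0,0,0]],
    [[0,0,0],[0,0,0]],
    [[0,0,0],[0,0,0]],
  ],
  gripper=0.087,
)

```text
time_s: 7.68
position: [0.5832, -0.0135, 0.0805]
tcp_rot: [[1.0, 0.0, -0.0], [0.0, -0.0, 1.0], [0.0, -1.0, -0.0]]
force: [0.3, -0.6, 0.4]
opening: 0.992
```

Emit:
play_rows(
  commands=[
    [[0,0,0.02],[0,0,0]],
    [[0,0,0.06],[0,0,0]],
    [[0,0,0.11],[0,0,0]],
    [[-0.02,0,0.14],[0,0,0]],
    [[-0.04,-0.05,0.14],[0,0,-0.17]],
    [[-0.06,-0.1,0.14],[0,0,-0.35]],
    [[-0.08,-0.15,0.14],[0,0,-0.53]],
    [[-0.1,-0.2,0.14],[0,0,-0.7]],
    [[-0.11,-0.24,0.14],[0,0,-0.87]],
    [[-0.12,-0.265,0.14],[0,0,-1.05]],
  ],
)

```text
time_s: 8.93
position: [0.4626, -0.2807, 0.2207]
tcp_rot: [[0.491, 0.001, 0.871], [-0.871, -0.001, 0.491], [0.001, -1.0, 0.0]]
force: [-0.5, -0.2, 0.4]
opening: 1.0
```

Emit:
play_rows(
  commands=[
    [[0,0,0],[0,0,-0.11]],
    [[0,0,0],[0,0,-0.11]],
    [[0,0,0],[0,0,-0.11]],
  ],
)

```text
time_s: 9.3
position: [0.4632, -0.2781, 0.2205]
tcp_rot: [[0.401, -0.0, 0.916], [-0.916, 0.0, 0.401], [-0.0, -1.0, -0.0]]
force: [0.1, 0.5, -0.3]
opening: 1.0
```

```bash
python3 - <<'E'
from rig import *;from h import *;import pickle
s=read_state();c=capture('wrist');t=capture('top');pickle.dump((s,c,t),open('w3.pkl','wb'))
print(np.round(s['position'],4),s['tcp_rot'].round(3).tolist(),s['force'],s['time_s'])
Q=cloud(t)
m=(abs(Q[...,0]-.5825)<.03)&(abs(Q[...,1]+.0135)<.03)
print('wheel top',np.percentile(Q[m][:,2],[20,50,80,98]))
mm=m&(abs(Q[...,2]-.074)<.004);print('rim mean',Q[mm].mean(0),mm.sum())
P=wcloud(c,s)
near=np.hypot(P[...,0]-.473,P[...,1]+.29)<.05
m=near&(P[...,2]>.015)&(P[...,2]<.028);R=cv2.minAreaRect(P[m][:,:2].astype(np.float32));print('tab',m.sum(),P[m].mean(0),R)
m=near&(P[...,2]>.0025)&(P[...,2]<.028);R=cv2.minAreaRect(P[m][:,:2].astype(np.float32));print('clip',m.sum(),P[m].mean(0),R)
cv2.imwrite('pics/w3.png',c['frame'][:,:,::-1])
E
```

```text
[ 0.4632 -0.2781  0.2205] [[0.401, -0.0, 0.916], [-0.916, 0.0, 0.401], [-0.0, -1.0, -0.0]] [ 0.13590822  0.49352885 -0.26150475] 9.3
wheel top [0.06035679 0.07348222 0.07723499 0.10001003]
rim mean [ 0.58233475 -0.01282367  0.07391582] 276
tab 183 [ 0.46884821 -0.2863472   0.02175028] ((0.4682654142379761, -0.2866748571395874), (0.024220706894993782, 0.00995803065598011), 17.232433319091797)
clip 732 [ 0.48452901 -0.28156968  0.00900895] ((0.4687354266643524, -0.29441535472869873), (0.0905318632721901, 0.06688160449266434), 2.7510359287261963)
```

View pics/w3.png

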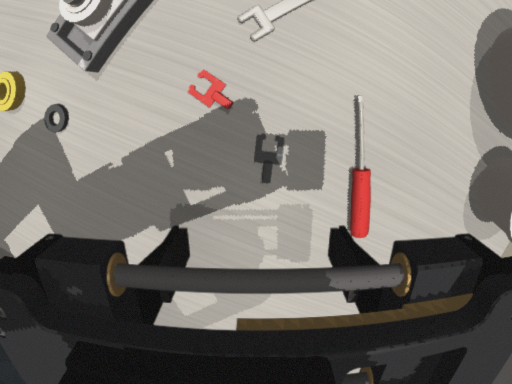

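The wheel is home: the rim top reads 0.074 m, as it should. The tab measures 24.2 x 10.0 mm at (0.4683,-0.2867), yaw 17.2°, top at z 0.022. In the picture the dark clip is at (268,160). I'll grip its tab.

Emit:
play_rows(
  commands=[
    [[0.005,-0.0085,-0.03],[0,0,-0.112]],
    [[0.005,-0.0085,-0.08],[0,0,-0.112]],
    [[0.005,-0.0085,-0.13],[0,0,-0.112]],
    [[0.005,-0.0085,-0.165],[0,0,-0.112]],
    [[0.005,-0.0085,-0.18],[0,0,-0.112]],
    [[0.005,-0.0085,-0.18],[0,0,-0.112]],
    [[0.005,-0.0085,-0.18],[0,0,-0.112]],
  ],
  gripper=0.045,
)

```text
time_s: 10.28
position: [0.4691, -0.2876, 0.0418]
tcp_rot: [[0.295, 0.002, 0.956], [-0.956, -0.002, 0.295], [0.002, -1.0, 0.001]]
force: [1.1, 0.8, 0.5]
opening: 0.519
```

Emit:
play_rows(
  commands=[
    [[0,0,-0.006],[0,0,0]],
    [[0,0,-0.012],[0,0,0]],
    [[0,0,-0.012],[0,0,0]],
    [[0,0,-0.012],[0,0,0]],
  ],
)

```text
time_s: 10.78
position: [0.4682, -0.287, 0.0286]
tcp_rot: [[0.294, 0.0, 0.956], [-0.956, 0.0, 0.294], [-0.0, -1.0, 0.0]]
force: [0.3, -0.8, 0.7]
opening: 0.515
```

Emit:
play_rows(
  commands=[
    [[0,0,0],[0,0,0]],
    [[0,0,0],[0,0,0]],
    [[0,0,0],[0,0,0]],
    [[0,0,0],[0,0,0]],
    [[0,0,0],[0,0,0]],
    [[0,0,0],[0,0,0]],
    [[0,0,0],[0,0,0]],
  ],
  gripper=0.0,
)

```text
time_s: 11.65
position: [0.4683, -0.2871, 0.0286]
tcp_rot: [[0.294, 0.0, 0.956], [-0.956, -0.0, 0.294], [0.0, -1.0, 0.0]]
force: [-0.4, 0.1, -0.3]
opening: 0.11
```

Emit:
play_rows(
  commands=[
    [[0,0,0.04],[0,0,0]],
    [[0,0,0.09],[0,0,0]],
    [[0.0,0.05,0.11],[0,0,-0.1]],
    [[0.005,0.1,0.11],[0,0,-0.25]],
    [[0.01,0.15,0.11],[0,0,-0.4]],
    [[0.02,0.2,0.11],[0,0,-0.55]],
    [[0.03,0.25,0.11],[0,0,-0.613]],
    [[0.037,0.29,0.1],[0,0,-0.613]],
    [[0.037,0.2985,0.09],[0,0,-0.613]],
    [[0.037,0.2985,0.09],[0,0,-0.613]],
  ],
)

```text
time_s: 12.9
position: [0.5042, 0.0119, 0.1177]
tcp_rot: [[-0.308, -0.003, 0.951], [-0.951, 0.0, -0.308], [0.001, -1.0, -0.003]]
force: [-0.1, -0.7, 0.0]
opening: 0.111
```

```bash
cat > look.py <<'E'
from rig import *;from h import *;import pickle,sys
s=read_state();c=capture('wrist');t=capture('top');sc=capture('scene');pickle.dump((s,c,t,sc),open(sys.argv[1]+'.pkl','wb'))
print(np.round(s['position'],4),s['tcp_rot'].round(3).tolist(),s['force'].round(2),s['opening'],s['time_s'])
P=wcloud(c,s);p=np.array(s['position']);d=np.array([.951,-.309]);n=np.array([.309,.951])
# stand coords relative to nominal axis
A=np.array([.5823,-.0135]);X=(P[...,:2]-A)@d;Y=(P[...,:2]-A)@n;Z=P[...,2]
for nm,m in(('head',(np.hypot(X,Y)<.02)&(Z>.0865)&(Z<.092)),):
    if m.sum()>4:q=circ(np.stack([X[m],Y[m]],-1),.011,[0,0]);print(nm,m.sum(),q)
m=(np.hypot(X,Y)<.06)&(Z>.07)&(Z<.11);print(np.histogram(Z[m],bins=np.arange(.07,.111,.002)))
m=(X<-.012)&(X>-.075)&(abs(Y)<.022)&(Z>.080)&(Z<.100);print('clip body pts',m.sum())
if m.sum()>5:print('X',np.percentile(X[m],[1,50,99]),'Y',np.percentile(Y[m],[1,50,99]),'Z',np.percentile(Z[m],[5,50,95]))
w=c['frame'][60:330,110:400,::-1];cv2.imwrite('pics/%s.png'%sys.argv[1],cv2.resize(w,None,fx=2,fy=2,interpolation=cv2.INTER_CUBIC))
E
python3 look.py w4
```

```text
[0.5042 0.0119 0.1177] [[-0.308, -0.003, 0.951], [-0.951, 0.0, -0.308], [0.001, -1.0, -0.003]] [-0.12 -0.74  0.01] 0.1106311526913301 12.9
head 12 (array([-0.00037513, -0.00079376]), np.float64(0.0002085882510561291))
(array([  45, 1741, 2210,  934, 1017,    4,    0,    0,    0,   40,   83,
       1166,  614,  226,  190,  342,   43,    0,    0,    0]), array([0.07 , 0.072, 0.074, 0.076, 0.078, 0.08 , 0.082, 0.084, 0.086,
       0.088, 0.09 , 0.092, 0.094, 0.096, 0.098, 0.1  , 0.102, 0.104,
       0.106, 0.108, 0.11 ]))
clip body pts 2601
X [-0.07292231 -0.05790273 -0.03585712] Y [-0.01714062 -0.00077103  0.01591089] Z [0.09216515 0.09368696 0.09605444]
```

View pics/w4.png

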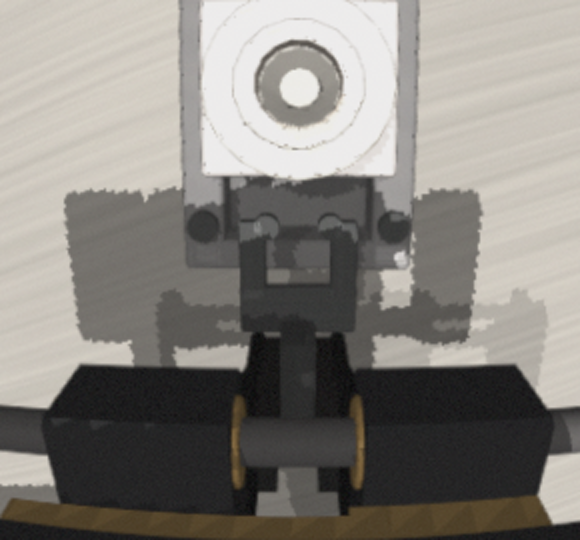

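Emit:
play_rows(
  commands=[
    [[0,0,-0.005],[0,0,0]],
    [[0,0,-0.0095],[0,0,0]],
    [[0,0,-0.0095],[0,0,0]],
    [[0.0095,-0.0031,-0.0095],[0,0,0]],
    [[0.019,-0.0062,-0.0095],[0,0,0]],
    [[0.0247,-0.008,-0.0095],[0,0,0]],
    [[0.0285,-0.0093,-0.0095],[0,0,0]],
    [[0.0285,-0.0093,-0.0095],[0,0,0]],
    [[0.0285,-0.0093,-0.0095],[0,0,0]],
  ],
)

```text
time_s: 14.18
position: [0.5334, 0.0023, 0.109]
tcp_rot: [[-0.309, -0.0, 0.951], [-0.951, 0.0, -0.309], [0.0, -1.0, -0.0]]
force: [0.4, 0.4, -0.3]
opening: 0.109
```

```bash
python3 look.py w5
```

```text
[0.5334 0.0023 0.109 ] [[-0.309, -0.0, 0.951], [-0.951, 0.0, -0.309], [0.0, -1.0, -0.0]] [ 0.43  0.44 -0.33] 0.10866456560062766 14.175
head 56 (array([-0.00036395, -0.00068919]), np.float64(0.0017288242879605125))
(array([  35, 1506, 2113,  789,  826,   48,  151, 1961,  188,   77,   91,
        302,  332,  329,  270,  556,  616,   63,   81,  110]), array([0.07 , 0.072, 0.074, 0.076, 0.078, 0.08 , 0.082, 0.084, 0.086,
       0.088, 0.09 , 0.092, 0.094, 0.096, 0.098, 0.1  , 0.102, 0.104,
       0.106, 0.108, 0.11 ]))
clip body pts 2470
X [-0.04231768 -0.03153942 -0.01257061] Y [-0.01715976 -0.0008276   0.01582479] Z [0.0838625  0.08516937 0.0971518 ]
```

Emit:
play_rows(
  commands=[
    [[0,0,-0.0013],[0,0,0]],
    [[0,0,-0.0013],[0,0,0]],
    [[0.0029,-0.0009,-0.0013],[0,0,0]],
    [[0.0057,-0.0019,-0.0013],[0,0,0]],
    [[0.0086,-0.0028,-0.0013],[0,0,0]],
    [[0.0114,-0.0037,-0.0013],[0,0,0]],
    [[0.0114,-0.0037,-0.0013],[0,0,0]],
  ],
)

```text
time_s: 15.2
position: [0.5447, -0.0014, 0.1075]
tcp_rot: [[-0.309, -0.001, 0.951], [-0.951, 0.0, -0.309], [0.0, -1.0, -0.001]]
force: [-3.9, 1.0, -1.2]
opening: 0.117
```

Emit:
play_rows(
  commands=[
    [[0.0029,-0.0009,0],[0,0,0]],
    [[0.0057,-0.0019,0],[0,0,0]],
    [[0.0086,-0.0028,0],[0,0,0]],
    [[0.0095,-0.0031,0],[0,0,0]],
    [[0.0095,-0.0031,0],[0,0,0]],
  ],
)

```text
time_s: 15.82
position: [0.5538, -0.0044, 0.1075]
tcp_rot: [[-0.309, -0.002, 0.951], [-0.951, 0.0, -0.309], [0.0, -1.0, -0.002]]
force: [-4.7, 1.4, -0.9]
opening: 0.108
```

```bash
python3 look.py w6
```

```text
[ 0.5538 -0.0044  0.1075] [[-0.309, -0.002, 0.951], [-0.951, 0.0, -0.309], [0.0, -1.0, -0.002]] [-4.7   1.39 -0.88] 0.10806060159672254 15.825
head 68 (array([-0.00413979, -0.00038374]), np.float64(0.0017701534718221027))
(array([  42, 1504, 2065,  827,  819,   71, 1762,  384,   83,   87,  103,
        320,  326,  310,  330, 1010,  111,   81,  101,   70]), array([0.07 , 0.072, 0.074, 0.076, 0.078, 0.08 , 0.082, 0.084, 0.086,
       0.088, 0.09 , 0.092, 0.094, 0.096, 0.098, 0.1  , 0.102, 0.104,
       0.106, 0.108, 0.11 ]))
clip body pts 1149
X [-0.02623867 -0.01635515 -0.01215527] Y [-0.01688951 -0.00035127  0.01567837] Z [0.08260305 0.08565275 0.09940517]
```

View pics/w6.png

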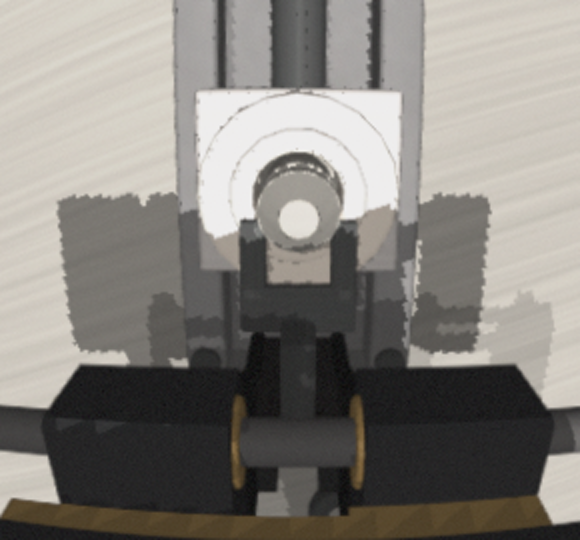

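Emit:
play_rows(
  commands=[
    [[0.0024,-0.0008,0],[0,0,0]],
    [[0.0048,-0.0015,0],[0,0,0]],
    [[0.0071,-0.0023,0],[0,0,0]],
    [[0.0071,-0.0023,0],[0,0,0]],
  ],
)

```text
time_s: 16.48
position: [0.5624, -0.007, 0.1079]
tcp_rot: [[-0.309, 0.001, 0.951], [-0.951, -0.0, -0.309], [-0.0, -1.0, 0.001]]
force: [-4.9, 0.4, 1.8]
opening: 0.115
```

Emit:
play_rows(
  commands=[
    [[0.0024,-0.0008,0],[0,0,0]],
    [[0.0048,-0.0015,0],[0,0,0]],
    [[0.0048,-0.0015,0],[0,0,0]],
  ],
)

```text
time_s: 16.85
position: [0.5667, -0.0084, 0.1078]
tcp_rot: [[-0.309, 0.0, 0.951], [-0.951, -0.0, -0.309], [-0.0, -1.0, 0.0]]
force: [-5.0, 1.5, 0.8]
opening: 0.112
```

Emit:
play_rows(
  commands=[
    [[0.002,-0.0006,0],[0,0,0]],
    [[0.004,-0.0013,0],[0,0,0]],
    [[0.004,-0.0013,0],[0,0,0]],
  ],
)

```text
time_s: 17.23
position: [0.5701, -0.0095, 0.1077]
tcp_rot: [[-0.309, -0.001, 0.951], [-0.951, 0.0, -0.309], [-0.0, -1.0, -0.001]]
force: [-5.4, 1.5, 2.3]
opening: 0.115
```

```bash
cat > ax.py <<'E'
from rig import *;from h import *
s=read_state();c=capture('wrist');P=wcloud(c,s);p=np.array(s['position']);d=np.array([.951,-.309]);n=np.array([.309,.951])
X=(P[...,:2]-p[:2])@d;Y=(P[...,:2]-p[:2])@n;Z=P[...,2]
F=np.array(s['force']);xt=(p[:2]-[.5823,-.0135])@d
m=(abs(Y)<.012)&(X>.015)&(X<.07)&(Z>.0945)&(Z<.1);q=m
# cone/tip ring: radius 11-... use tip disc
m2=(abs(Y)<.012)&(X>.012)&(X<.07)&(Z>.1)&(Z<.106)
for mm in(m,m2):
    print(mm.sum(),'tip rel tcp X',np.percentile(X[mm],[2,50,98]).round(4) if mm.any() else '')
r=(abs(Y)<.035)&(X>.0)&(X<.09)&(Z>.0725)&(Z<.0755);print('rim far edge X',np.percentile(X[r],99.5).round(4))
print('push',-F[:2]@d,'Fz',F[2],'tcp X',xt,'bore X',xt+.031,'t',s['time_s'])
cv2.imwrite('pics/ax.png',cv2.resize(c['frame'][60:330,110:400,::-1],None,fx=2,fy=2,interpolation=cv2.INTER_CUBIC))
E
python3 ax.py
```

```text
623 tip rel tcp X [0.0151 0.0359 0.0425]
463 tip rel tcp X [0.0125 0.0327 0.0387]
rim far edge X 0.0602
push 5.642178962385885 Fz 2.316769918888755 tcp X -0.012823974725946518 bore X 0.01817602527405348 t 17.225
```

```bash
python3 - <<'E'
from h import *;import pickle
d=np.array([.951,-.309]);n=np.array([.309,.951])
for f in('w4','w5','w6'):
    s,c=pickle.load(open(f+'.pkl','rb'))[:2];P=wcloud(c,s);p=np.array(s['position']);X=(P[...,:2]-p[:2])@d;Y=(P[...,:2]-p[:2])@n;Z=P[...,2]
    r=(abs(Y)<.035)&(X>.0)&(X<.13)&(Z>.0725)&(Z<.0755);m=(abs(Y)<.012)&(X>.025)&(X<.1)&(Z>.1)&(Z<.106)
    xt=(p[:2]-[.5823,-.0135])@d
    print(f,xt,np.percentile(X[r],99.5),np.percentile(X[m],[2,50,98]),'axle abs from rim',xt+np.percentile(X[r],99.5)-.03)
E
```

```text
w4 -0.0821547560027129 0.1115741554784158 [0.0769705  0.08216298 0.08735743] axle abs from rim -0.0005806005242970924
w5 -0.051415992175732735 0.0809935602213835 [0.0466602  0.05184304 0.05695311] axle abs from rim -0.0004224319543492325
w6 -0.02989460193259889 0.07922425389059906 [0.04502576 0.05009806 0.05522852] axle abs from rim 0.01932965195800017
```

View pics/ax.png

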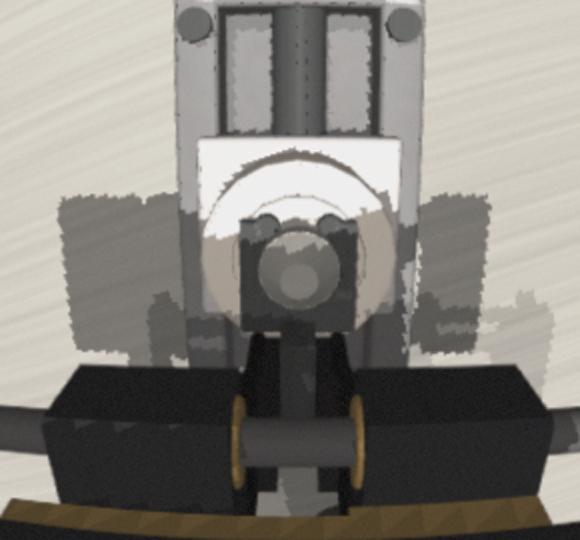

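The picture shows the lobes (265,222) and (330,222) past the axle on its far side, so the clip has snapped in. The push never went above about 5.7 N and the carriage stayed near 20 mm. I'll ease the carriage back to rest before letting go.

Emit:
play_rows(
  commands=[
    [[-0.0029,0.0009,0],[0,0,0]],
    [[-0.0057,0.0019,0],[0,0,0]],
    [[-0.0086,0.0028,0],[0,0,0]],
    [[-0.0114,0.0037,0],[0,0,0]],
    [[-0.0143,0.0046,0],[0,0,0]],
    [[-0.0162,0.0053,0],[0,0,0]],
    [[-0.0162,0.0053,0],[0,0,0]],
    [[-0.0162,0.0053,0],[0,0,0]],
  ],
)

```text
time_s: 18.27
position: [0.5545, -0.0044, 0.1078]
tcp_rot: [[-0.309, 0.0, 0.951], [-0.951, -0.0, -0.309], [-0.0, -1.0, 0.0]]
force: [-2.0, 1.2, -0.6]
opening: 0.112
```

```bash
python3 ax.py
```

```text
634 tip rel tcp X [0.0152 0.0365 0.0428]
467 tip rel tcp X [0.0123 0.0328 0.0392]
rim far edge X 0.0604
push 2.3113987880919624 Fz -0.6059158089978347 tcp X -0.02926491751380369 bore X 0.0017350824861963113 t 18.275
```

Emit:
play_rows(
  commands=[
    [[-0.001,0.0003,0],[0,0,0]],
    [[-0.0014,0.0005,0],[0,0,0]],
    [[-0.0014,0.0005,0],[0,0,0]],
  ],
)

```text
time_s: 18.7
position: [0.5531, -0.0039, 0.1078]
tcp_rot: [[-0.309, 0.0, 0.951], [-0.951, -0.0, -0.309], [-0.0, -1.0, 0.0]]
force: [-1.5, -0.1, -0.5]
opening: 0.114
```

Emit:
play_rows(
  commands=[
    [[0,0,0],[0,0,0]],
    [[0,0,0],[0,0,0]],
    [[0,0,0],[0,0,0]],
    [[0,0,0],[0,0,0]],
  ],
  gripper=0.04,
)

```text
time_s: 19.2
position: [0.5537, -0.0041, 0.108]
tcp_rot: [[-0.309, 0.002, 0.951], [-0.951, -0.0, -0.309], [-0.0, -1.0, 0.002]]
force: [0.2, -0.4, 0.0]
opening: 0.432
```

Emit:
play_rows(
  commands=[
    [[0,0,0.01],[0,0,0]],
    [[0,0,0.03],[0,0,0]],
    [[-0.01,0,0.07],[0,0,0]],
    [[-0.04,0,0.11],[0,0,0]],
    [[-0.06,0,0.13],[0,0,0]],
    [[-0.06,0,0.13],[0,0,0]],
    [[-0.06,0,0.13],[0,0,0]],
  ],
)

```text
time_s: 20.08
position: [0.4936, -0.004, 0.2377]
tcp_rot: [[-0.309, 0.001, 0.951], [-0.951, -0.0, -0.309], [-0.0, -1.0, 0.001]]
force: [0.1, -0.8, 0.6]
opening: 0.462
```

```bash
python3 - <<'E'
from rig import *;from h import *
s=read_state();c=capture('wrist');P=wcloud(c,s);d=np.array([.951,-.309]);n=np.array([.309,.951]);A=[.5823,-.0135]
X=(P[...,:2]-A)@d;Y=(P[...,:2]-A)@n;Z=P[...,2];near=(abs(X)<.08)&(abs(Y)<.035)
def b(nm,m):print(nm,m.sum(),'X',np.percentile(X[m],[1,50,99]).round(4),'Y',np.percentile(Y[m],[1,50,99]).round(4),'Z',np.median(Z[m]).round(4))
b('tip',near&(Z>.1)&(Z<.106)&(np.hypot(X,Y)<.014))
b('rim',near&(abs(Z-.074)<.0015)&(X>-.04)); b('tabtop',near&(Z>.096)&(Z<.106)&(X<-.015)&(X>-.05)&(abs(Y)<.009)); b('clip top',near&(Z>.0805)&(Z<.0865)&(abs(Y)<.02)&(abs(X)<.03))
print(s['position'],s['force'],s['time_s'])
t=capture('top')
f=[cv2.resize(c['frame'][:,:,::-1],(400,300)),cv2.resize(t['frame'][:,:,::-1],(400,300))]
im=cv2.resize(c['frame'][40:290,110:400,::-1],(400,345));im2=cv2.resize(t['frame'][90:290,60:440,::-1],(400,345))
cv2.imwrite('pics/fin.png',np.hstack([im,im2]))
E
```

```text
tip 108 X [-0.0043 -0.0001  0.0049] Y [-0.0058 -0.0012  0.0043] Z 0.1012
rim 1141 X [-0.0295  0.0042  0.0262] Y [-0.0295 -0.0053  0.0277] Z 0.074
tabtop 276 X [-0.0426 -0.0312 -0.0191] Y [-0.0038  0.0009  0.0061] Z 0.1
clip top 730 X [-0.0231 -0.012   0.0114] Y [-0.0175 -0.0029  0.0167] Z 0.0826
[ 0.49356528 -0.00399834  0.23765527] [ 0.06312834 -0.76738079  0.57883639] 20.075
```

View pics/fin.png

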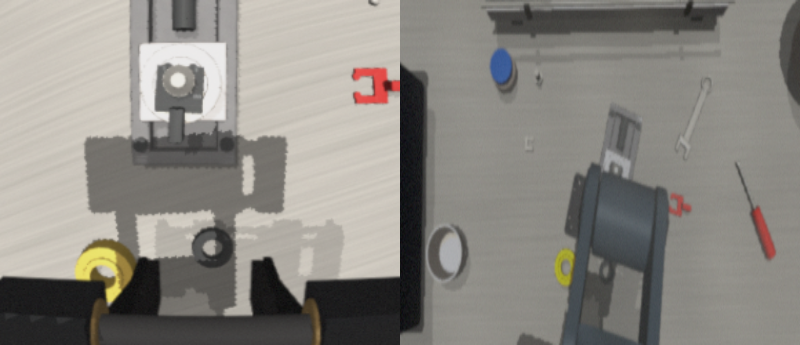

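Everything checks out: the tab centre is 31 mm behind the axis, so the bore is on it. The clip's top is at 0.0826 m, lying on the hub, and the carriage is at rest.

```bash
python3 -c "
from rig import *
print(hand_in())"
```

```text
the job is handed in; nothing more can be done
None
```

The job is done and handed in at about 20 s of the 72 s allowed; no verdict was reported.

- **Wheel:** I lowered the white wheel over the axle onto the collar and let go. Its rim top reads 0.074 m, as it should when home.
- **Clip:** I gripped the dark clip by its tab and slid it into the groove until it snapped past the lobes. The highest push I read was about 5.7 N, with the carriage about 20 mm back. I eased the carriage back almost to rest before releasing the clip.
- **Last checks:** The tab centre is 31 mm behind the axle axis, so the opening is centred on it to within about 1 mm. The clip's top is at 0.0826 m, so it lies flat on the hub, and the axle is back at rest. The gripper is clear at z 0.24.
- **Everything else:** The other items look unmoved in the last pictures. That was by eye, not measured.

**Readings that disagreed:**
- The gripper opening on the wheel read about 58 mm rather than 60 mm.
- The scene camera put the axle 2–3 mm away from the other two cameras. I used the wrist and top values.

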